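# Start the vial shaker

## Robot

A 7-joint arm with a two-finger parallel gripper is mounted at the origin on the work surface. World frame = base frame: x ahead of the robot, y to its left, z up, the work surface at z = 0. Lengths are in m, angles in degrees, forces in N, time in s.
With the tool pointing down it reaches from about 0.425 to 0.975 m from the base axis. Payload 16.7 kg.
Tool frame: the origin (TCP) lies midway between the tips of the shut fingers; the grasp point (between the pads) lies 19 mm behind it; z points along the fingers, y is the line along which they close (so a half turn about z gives the same grasp; the last joint's range is limited). The gripper opens to 85 mm and grips with 20 to 120 N. Pads are 22 mm wide; open, the fingers measure 114 mm over their backs; the gripper's body (76 mm by 85 mm) begins 54 mm behind the grasp point. The pads swing forward as they close: fully open they stand 13 mm farther back than shut.
Start: joints at [57.496, 24.414, 4.234, 92.017, -1.954, 63.644, -3.845], TCP at [0.274, -0.617, 0.193] pointing down, gripper open.
Joint ranges: [-163.25, 163.25], [-28.42, 122.38], [-70.27, 78.77], [12.13, 141.07], [-58.53, 238.53], [9.26, 117.41], [-156.51, 156.51]. Speed limits (degrees/s): [108.29, 108.29, 136.94, 136.94, 172.46, 172.46, 172.46].

## Interface

Orientations are given as a 3x3 rotation matrix whose columns are the frame's x, y, z axes.
In Python, from workcell import r, cams gives the robot as it stands.
- The arm moves only by the shell command python3 -m pendant 'ROWS' [FORCE]. ROWS is JSON, a list of rows, each a list of 7 numbers: the opening, from 0 (shut) to 1 (fully open), then the shift along the tool's x, y, z in cm, then the turn, a rotation vector about the tool's x, y, z in rad. A call has 1 to 5 rows; each row shifts and turns the commanded pose from where the row before left it, along the tool's axes as they then stand; what a row does not reach is not made up. A row lasts 1/8 s, in which the tool goes at most 62.5 mm and 10.7 degrees, less where a joint would pass 70% of its speed; a pose out of reach is approached as far as the arm can. A call with a gripper value outside its range is refused whole. The fingers move at their own pace and stop on an object; FORCE is the grip in N (left out, the last holds). Time passes only in rows, so rows that do not move let the fingers close. It gives the time, the measured TCP pose, the force, the opening and the grip force at its end, in the units of the state.
- r.sense(): the state, without advancing time (a new reading comes with each control period).
- cams.read_camera(name): name is "scene" or "top"; returns a dict with "pixels" (384x512x3 uint8, red, green, blue), "camera_matrix" (3x3 intrinsics, pixels), "T" (4x4, takes a point from camera to world coordinates). Camera axes: x right, y up, looking along -z (the intrinsics and any distortion apply to the point x, -y, -z); pixel columns grow to the right and rows downward; lengths in m; the calibration is good to about 2 mm. A picture is of the moment at which its call begins. There is no depth.
- r.hand_in(): hands the job in; it is judged then, once.
The state is a dict: "clock": time; "joints": joint angles; "qvel": joint speeds; "effort": joint torques, N m; "position": TCP position; "orientation": TCP orientation; "wrist_force": force on the tool from outside, world axes, zero at the start; "wrist_torque": the same for the moment, N m; "opening": finger opening in m; "gripper_force": force on a finger pad.
Only numpy, scipy, OpenCV 4.12 (cv2) and the standard library are available. Lean on these libraries where they do the work, as an engineer would, in place of code of your own. Each camera call takes 0.05 s, during which the arm holds its last target. There are 200 camera calls.

## Task

Start the vial shaker with your fingertips: first tip its power rocker on by pressing the white-striped half all the way down, then press the blue latching key fully down so that it stays down, then press the green start key all the way and let it come back up. Keep to this order, do not press the red stop key, and leave the vials, the reagent bottle and the carton where they stand.

Things in the scene. Friction and masses are not known exactly. Their poses are not given: they have to be found in the camera images.
- shaker: Fixed white vial shaker, 280 mm deep (x) by 300 mm wide (y), flat top 65 mm above the bench. Origin: centre of its underside; z up, x points from its control side to its vial side. Its +x half carries a blue rack of small vials whose tops reach 140 mm above the bench.
- row_middle (a point): Middle of the row of four controls, on the shaker's top (65 mm up), 85 mm to the -x side of its origin. The row runs along the shaker's y; the controls are centred 93 and 31 mm to either side of this point. Which control is in which of the four places changes from start to start.
- rocker_on_end (a point): The place to press: on the upper face of the white-striped (on) half of the black power rocker, 21 mm from the pivot, towards the shaker's +x side. The rocker is 56 mm long (shaker's x), 30 mm wide, in a grey frame 62 x 40 x 8 mm; its pivot lies along the shaker's y, 81 mm above the bench. This point goes down about 6 mm as it tips, moving with the rocker.
- rocker (a joint): Angle of the power rocker, rad: 0 off, 0.30 fully on (striped half pressed level). It starts between 0 and 0.04. While off the striped half slopes up away from the pivot; when on it lies level and the other half slopes up. Takes about 3 N at the place to press and stays where it is left.
- key_blue_top (a point): Centre of the top face of the blue key, a round push key, cap 30 mm across, standing 10 mm proud of its round black collar (46 mm across, 12 mm high, standing on the shaker's top). It moves with the key.
- key_blue (a joint): Travel of the blue key, m: 0 up, 0.006 fully down. It needs about 3 N and has no spring: it stays down where it is left.
- key_green_top (a point): Centre of the top face of the green start key, a round push key, cap 30 mm across, standing 10 mm proud of its round black collar (46 mm across, 12 mm high, standing on the shaker's top). It moves with the key.
- key_green (a joint): Travel of the green key, m: 0 up, 0.006 fully down, which takes about 5 N (1.5 N to begin to move). It springs back up when let go.
- key_red_top (a point): Centre of the top face of the red stop key, a round push key, cap 30 mm across, standing 10 mm proud of its round black collar (46 mm across, 12 mm high, standing on the shaker's top). Not to be pressed.
- key_red (a joint): Travel of the red key, m: 0 up, 0.006 fully down; springs back. Must stay up.
- vial_a_mid (a point): Centre of a loose amber vial with white cap, 25 mm across and 55 mm high, standing in the shaker's rack. Leave alone.
- vial_b_mid (a point): Centre of a second loose vial like the first, standing in the rack. Leave alone.
- reagent_mid (a point): Centre (70 mm up) of a loose glass reagent bottle with blue cap, 70 mm across and 140 mm high, on the bench beside the shaker on its +y side. Leave alone.
- carton_mid (a point): Centre (25 mm up) of a loose white and blue carton, 110 x 60 mm and 50 mm high, on the bench beside the shaker on its -y side. Leave alone.
Mind the look-alikes: they are no part of the job. Leave any orange, purple or turquoise look-alike of the part that bears carton_mid alone.

How it is judged:
By the outcome, as a careful person would: the job done as asked, in the order asked, and still so for the second after the job is handed in, with the robot touching nothing.
It also fails if it takes over 38 s, if anything falls off the work surface, if the arm or the gripper's body presses on something with over 40 N, if the wrist force passes 120 N, or if a joint passes its speed limit or range.

## Working session

There is one attempt and no reset: what is moved stays moved. The work goes in short steps, Python scripts to look and compute and a shell command to move; the robot and the scene stay as the last step left them, time stands still between calls to the robot, and variables do not carry over. Pictures are saved under pics/ and viewed, at most 10 in all, crops included, and the job is handed in when it is done.

```bash
mkdir -p pics; python3 - <<'E'
from workcell import r,cams
import cv2,numpy as np
s=r.sense(); print(s['clock'],s['position'],np.round(s['orientation'],3),s['wrist_force'])
for n in ("scene","top"):
    c=cams.read_camera(n); cv2.imwrite(f"pics/{n}0.png",c['pixels'][:,:,::-1]); print(c['camera_matrix'],np.round(c['T'],4),[k for k in c])
    np.savez(f"{n}.npz",K=c['camera_matrix'],T=c['T'])
E
```

```text
0.0 [ 0.27365973 -0.61652428  0.19179347] [[ 0.914  0.406 -0.001]
 [ 0.406 -0.914  0.001]
 [-0.    -0.001 -1.   ]] [-0.26263111 -0.33052459 -0.33986861]
[[439.59262677   0.         256.37792968]
 [  0.         439.59262677 184.95361724]
 [  0.           0.           1.        ]] [[ 0.6713 -0.5936  0.4438  1.1284]
 [ 0.7411  0.5462 -0.3905 -0.5296]
 [-0.0106  0.5911  0.8065  1.097 ]
 [ 0.      0.      0.      1.    ]] ['pixels', 'camera_matrix', 'T']
[[439.31671512   0.         252.36077408]
 [  0.         439.31671512 188.66162668]
 [  0.           0.           1.        ]] [[-0.0138  0.9745 -0.2239  0.3504]
 [-0.9999 -0.012   0.0096 -0.0238]
 [ 0.0067  0.224   0.9746  1.1147]
 [ 0.      0.      0.      1.    ]] ['pixels', 'camera_matrix', 'T']
```

View pics/scene0.png

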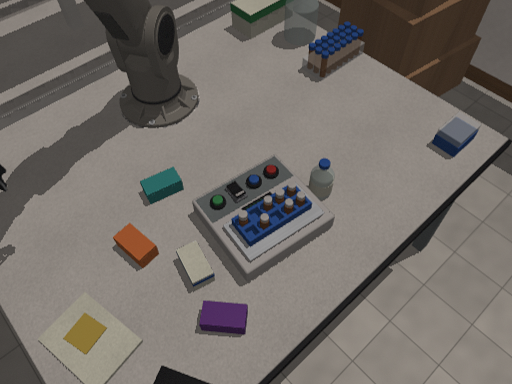

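View pics/top0.png

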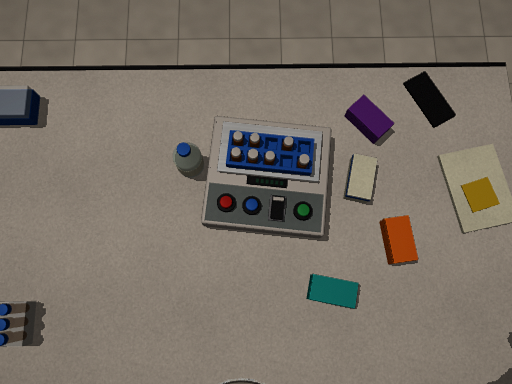

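The scene view shows the control row at about (218,201) to (271,171). In the top view it runs red (226,203), blue (252,205), rocker (278,208), green (303,211). I'll enlarge that area.

```bash
python3 - <<'E'
import cv2
a=cv2.imread("pics/top0.png")[180:240,195:335]; b=cv2.imread("pics/scene0.png")[150:220,195:295]
cv2.imwrite("pics/c1.png",cv2.resize(a,None,fx=5.6,fy=5.6,interpolation=cv2.INTER_CUBIC))
cv2.imwrite("pics/c2.png",cv2.resize(b,None,fx=8,fy=8,interpolation=cv2.INTER_CUBIC))
E
```

```text
(no output)
```

View pics/c1.png

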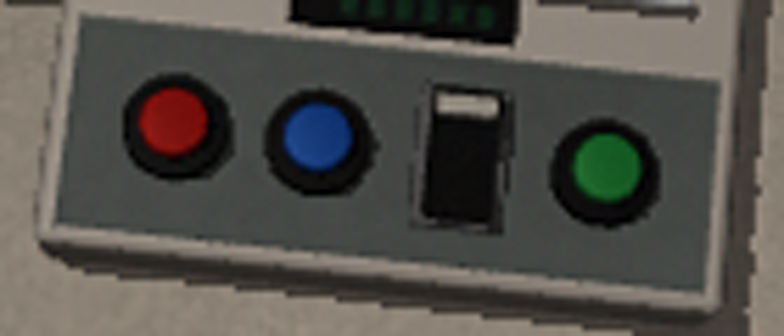

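View pics/c2.png

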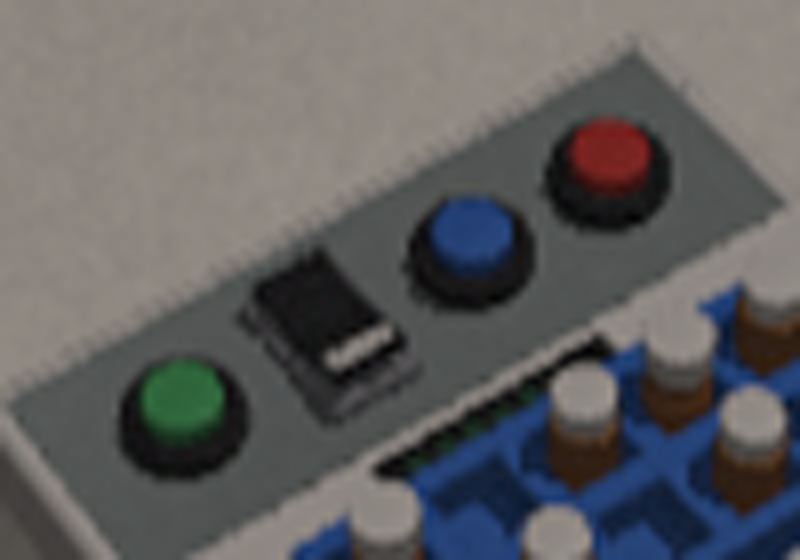

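The top crop gives red (172,123), blue (319,137), green (607,167), stripe (468,105). The scene crop gives red (610,148), blue (472,228), green (182,395), stripe (361,346).

```bash
python3 - <<'E'
import numpy as np
C={n:np.load(n+".npz") for n in("top","scene")}
def ray(n,u,v):
    K,T=C[n]['K'],C[n]['T']; d=np.linalg.inv(K)@[u,v,1]; d=T[:3,:3]@[d[0],-d[1],-d[2]]; return T[:3,3],d
P=dict(red=((172,123),(610,148)),blue=((319,137),(472,228)),green=((607,167),(182,395)),stripe=((468,105),(361,346)))
Q={}
for k,(a,b) in P.items():
    rs=[ray("top",195+(a[0]+.5)/5.6-.5,180+(a[1]+.5)/5.6-.5),ray("scene",195+(b[0]+.5)/8-.5,150+(b[1]+.5)/8-.5)]
    z=.087 if k!="stripe" else .089
    pl=[o+d*(z-o[2])/d[2] for o,d in rs]; print(k,*[np.round(p[:2],4) for p in pl])
    A=sum(np.eye(3)-np.outer(d,d)/(d@d) for o,d in rs); B=sum((np.eye(3)-np.outer(d,d)/(d@d))@o for o,d in rs); print(np.round(np.linalg.solve(A,B),4)); Q[k]=(pl[0]+pl[1])/2
y=Q['red']-Q['green']; print(np.linalg.norm(y)); y/=np.linalg.norm(y); x=np.array([y[1],-y[0],0])
print('yaw',np.degrees(np.arctan2(x[1],x[0])))
m=(Q['red']+Q['green'])/2
for k in('red','blue','rocker','green'):
    o={'red':.093,'blue':.031,'rocker':-.031,'green':-.093}[k]; p=m+o*y; print(k,p,(Q[k]-p if k in Q else ''))
print('on_end',m-.031*y+.0205*x, 'stripe rel',(Q['stripe']-m)@x,(Q['stripe']-m)@y)
E
```

```text
red [0.5558 0.031 ] [0.5558 0.0317]
[0.5559 0.0312 0.0875]
blue [ 0.549  -0.0315] [ 0.5489 -0.03  ]
[ 0.5491 -0.031   0.0879]
green [ 0.5345 -0.1536] [ 0.5347 -0.1531]
[ 0.5346 -0.1534  0.087 ]
stripe [ 0.5617 -0.0951] [ 0.5623 -0.0944]
[ 0.5619 -0.0948  0.0889]
0.185914770271189
yaw -6.551185753920543
red [0.55580797 0.03138818 0.087     ] [-4.86196337e-06 -4.23366033e-05  0.00000000e+00]
blue [ 0.54873434 -0.03020698  0.087     ] [ 0.00018967 -0.00056557  0.        ]
rocker [ 0.54166071 -0.09180214  0.087     ] 
green [ 0.53458708 -0.1533973   0.087     ] [4.86196337e-06 4.23366033e-05 0.00000000e+00]
on_end [ 0.56202685 -0.094141    0.087     ] stripe rel 0.020505649391598327 -0.03163386281990915
```

```bash
python3 -m pendant '[[0,0,0,0,0,0,0.177],[0,0,0,0,0,0,0.177],[0,0,0,0,0,0,0.178],[0,0,0,0,0,0,0],[0,0,0,0,0,0,0]]' 40
cat > h.py <<'E'
import numpy as np
from workcell import r
np.set_printoptions(suppress=True,precision=4)
T=dict(rock=(.562,-.094),blue=(.5488,-.0305),green=(.5346,-.1534))
s=r.sense(); R=np.array(s['orientation']); p=np.array(s['position'])
print(s['clock'],p,R.round(3).tolist(),s['opening'],s['wrist_force'])
for k,v in T.items(): print(k,'tool cm',100*(R.T@(np.array([*v,p[2]])-p)))
E
python3 h.py
```

```text
clock: 0.72
position: [0.2739, -0.6168, 0.1923]
orientation: [[0.994, -0.11, -0.0], [-0.11, -0.994, 0.0], [-0.0, -0.0, -1.0]]
wrist_force: [0.3, 0.2, -0.3]
opening: 0.0003
gripper_force: 0.0
0.725 [ 0.2739 -0.6168  0.1923] [[0.994, -0.11, -0.0], [-0.11, -0.994, 0.0], [-0.0, -0.0, -1.0]] 0.00025220143191190063 [ 0.3416  0.2429 -0.2547]
rock tool cm [ 22.9051 -55.1186   0.0126]
blue tool cm [ 20.8969 -61.2856   0.0151]
green tool cm [ 20.8328 -48.914    0.0111]
```

```bash
python3 -m pendant '[[0,1.9,-4.6,0,0,0,0],[0,1.9,-4.6,0,0,0,0],[0,1.9,-4.6,0,0,0,0],[0,1.9,-4.6,0,0,0,0],[0,1.9,-4.6,0,0,0,0]]' >/dev/null
python3 -m pendant '[[0,1.9,-4.6,0,0,0,0],[0,1.9,-4.6,0,0,0,0],[0,1.9,-4.6,0,0,0,0],[0,1.9,-4.6,0,0,0,0],[0,1.9,-4.6,0,0,0,0]]' >/dev/null
python3 -m pendant '[[0,1.9,-4.6,0,0,0,0],[0,1.9,-4.5,0,0,0,0],[0,0,0,0,0,0,0]]' >/dev/null
python3 h.py
```

```text
2.35 [ 0.5646 -0.0915  0.1924] [[0.994, -0.105, 0.0], [-0.105, -0.994, 0.001], [0.0, -0.001, -1.0]] 0.00026607031347259866 [-0.27   -0.6537 -0.6762]
rock tool cm [-0.2313  0.2743 -0.0004]
blue tool cm [-2.2135 -5.9011  0.0072]
green tool cm [-2.3296  6.4701 -0.0094]
```

```bash
python3 -m pendant '[[0,-0.23,0.27,3,0,0,0],[0,0,0,3,0,0,0],[0,0,0,3,0,0,0],[0,0,0,0,0,0,0],[0,0,0,0,0,0,0]]' >/dev/null
python3 h.py
```

```text
2.975 [ 0.561  -0.0984  0.1036] [[0.994, -0.114, 0.001], [-0.114, -0.994, -0.0], [0.001, -0.0, -1.0]] -0.0002577223889224381 [-0.262   0.141   0.6411]
rock tool cm [ 0.0452 -0.4492  0.0001]
blue tool cm [-1.9872 -6.6082 -0.0019]
green tool cm [-2.0027  5.7635 -0.0021]
```

```bash
python3 -m pendant '[[0,0,-0.3,0,0,0,0],[0,0,0,0,0,0,0],[0,0,0,0,0,0,0],[0,0,0,0,0,0,0]]' >/dev/null
python3 h.py
```

```text
3.475 [ 0.561  -0.095   0.1027] [[0.993, -0.114, 0.0], [-0.114, -0.993, -0.0], [0.0, -0.0, -1.0]] 9.083159241837179e-05 [-0.7353 -0.1695 -0.0225]
rock tool cm [ 0.0876 -0.109   0.    ]
blue tool cm [-1.9475 -6.2672 -0.0003]
green tool cm [-1.9576  6.1045 -0.0006]
```

Now I'll press the rocker in steps, watching the force.

```bash
python3 -m pendant '[[0,0.1,-0.1,0.6,0,0,0],[0,0,0,0.4,0,0,0],[0,0,0,0.3,0,0,0],[0,0,0,0.3,0,0,0],[0,0,0,0.3,0,0,0]]'
python3 -m pendant '[[0,0,0,0,0,0,0],[0,0,0,0,0,0,0]]'; python3 h.py
```

```text
clock: 4.1
position: [0.562, -0.0941, 0.0833]
orientation: [[0.993, -0.114, -0.0], [-0.114, -0.993, 0.0], [-0.0, -0.0, -1.0]]
wrist_force: [0.5, 0.7, -0.0]
opening: -0.0002
gripper_force: 0.0
clock: 4.35
position: [0.5621, -0.0941, 0.0836]
orientation: [[0.993, -0.114, 0.0], [-0.114, -0.993, 0.0], [0.0, -0.0, -1.0]]
wrist_force: [-0.0, 0.1, 0.1]
opening: -0.0001
gripper_force: 0.0
4.35 [ 0.5621 -0.0941  0.0836] [[0.993, -0.114, 0.0], [-0.114, -0.993, 0.0], [0.0, -0.0, -1.0]] -6.278475156392789e-05 [-0.0467  0.1095  0.0827]
rock tool cm [-0.0122 -0.0049 -0.    ]
blue tool cm [-2.0476 -6.163   0.0002]
green tool cm [-2.0571  6.2088 -0.0007]
```

```bash
for i in 1 ; do python3 -m pendant '[[0,0,0,0.15,0,0,0],[0,0,0,0,0,0,0]]' | egrep 'posi|wrist'; python3 -m pendant '[[0,0,0,0.15,0,0,0],[0,0,0,0,0,0,0]]'| egrep 'posi|wrist';python3 -m pendant '[[0,0,0,0.1,0,0,0],[0,0,0,0,0,0,0]]'| egrep 'posi|wrist'; done
```

```text
position: [0.562, -0.0941, 0.082]
wrist_force: [-0.8, 0.2, 0.5]
position: [0.5619, -0.094, 0.0804]
wrist_force: [0.2, -0.8, -0.1]
position: [0.562, -0.0941, 0.0795]
wrist_force: [0.2, -0.8, 0.1]
```

```bash
python3 - <<'E'
from workcell import cams
import cv2
c=cams.read_camera("scene")['pixels'][130:230,180:310,::-1]
cv2.imwrite("pics/c3.png",cv2.resize(c,None,fx=6,fy=6,interpolation=cv2.INTER_CUBIC))
E
```

```text
(no output)
```

View pics/c3.png

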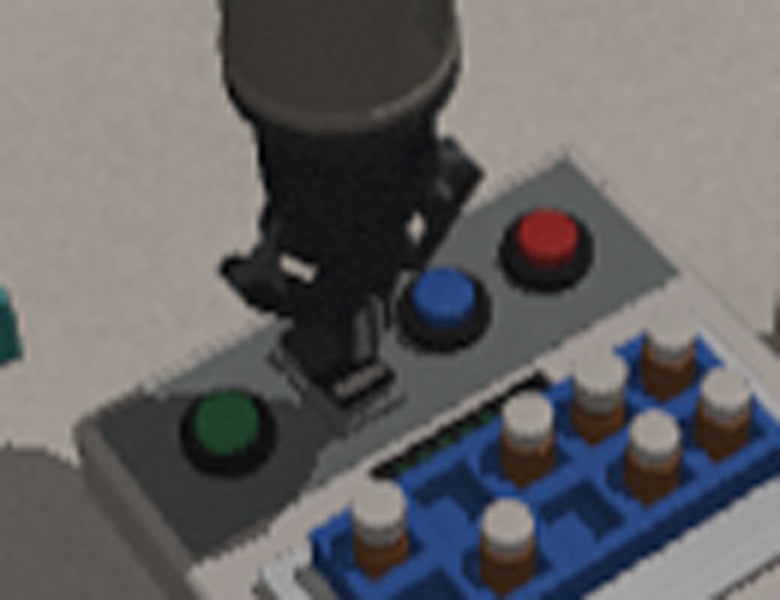

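The fingertips are over the striped half near (240,193), and it isn't clear whether the rocker has tipped. I'll keep going down until the force shows a stop.

```bash
python3 -m pendant '[[0,0,0,0.1,0,0,0],[0,0,0,0,0,0,0]]' | egrep 'posi|wrist'; python3 -m pendant '[[0,0,0,0.1,0,0,0],[0,0,0,0,0,0,0]]'| egrep 'posi|wrist';python3 -m pendant '[[0,0,0,0.1,0,0,0],[0,0,0,0,0,0,0]]'| egrep 'posi|wrist'
python3 - <<'E'
import numpy as np
C=np.load("scene.npz")
for p in ([.562,-.0941,.0795],[.5729,-.0953,.0795],[.562,-.094,.0889],[.562,-.094,.083]):
    q=np.linalg.inv(C['T'])@[*p,1]; q=C['K']@[q[0],-q[1],-q[2]]; q=q[:2]/q[2]; print((q-[180,130])*6)
E
```

```text
position: [0.562, -0.0941, 0.0785]
wrist_force: [0.7, 0.0, -1.4]
position: [0.562, -0.094, 0.0775]
wrist_force: [-0.1, 0.1, 0.0]
position: [0.562, -0.094, 0.0764]
wrist_force: [-0.0, 0.6, -0.0]
[359.07680315 387.80955545]
[372.35910062 403.2534659 ]
[358.41614065 376.1779884 ]
[358.93270807 383.42117942]
```

```bash
python3 - <<'E'
from workcell import cams
import cv2,numpy as np
a=cams.read_camera("scene")['pixels'][165:205,215:265,::-1]
b=cams.read_camera("top")['pixels'][180:230,250:300,::-1]
f=lambda i,s:cv2.resize(cv2.convertScaleAbs(i,alpha=1.8),s,interpolation=cv2.INTER_CUBIC)
cv2.imwrite("pics/c4.png",np.hstack([f(a,(400,320)),f(b,(320,320))]))
E
```

```text
(no output)
```

View pics/c4.png

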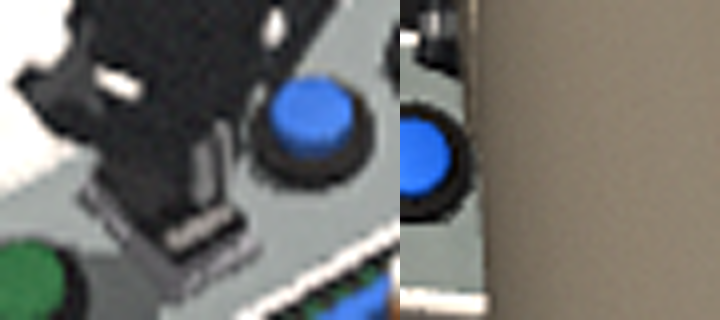

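```bash
python3 -m pendant '[[0,0,0,0.15,0,0,0],[0,0,0,0,0,0,0]]' | egrep 'posi|wrist'; python3 -m pendant '[[0,0,0,0.15,0,0,0],[0,0,0,0,0,0,0]]'| egrep 'posi|wrist';python3 -m pendant '[[0,0,0,0.15,0,0,0],[0,0,0,0,0,0,0]]'| egrep 'posi|wrist'
```

```text
position: [0.562, -0.0941, 0.0749]
wrist_force: [0.1, 0.3, 0.4]
position: [0.562, -0.094, 0.0734]
wrist_force: [-0.1, -0.6, 0.7]
position: [0.562, -0.0941, 0.0719]
wrist_force: [0.5, 0.9, -0.4]
```

```bash
python3 - <<'E'
from workcell import cams
import cv2,numpy as np
i=cams.read_camera("scene")['pixels'][:,:,::-1]; cv2.imwrite("pics/s5.png",i)
a=i[155:210,205:275].astype(float)
a=(255*(np.clip(a/160,0,1))**.5).astype(np.uint8)
cv2.imwrite("pics/c5.png",cv2.resize(a,None,fx=10,fy=10,interpolation=cv2.INTER_CUBIC))
E
```

```text
(no output)
```

View pics/c5.png

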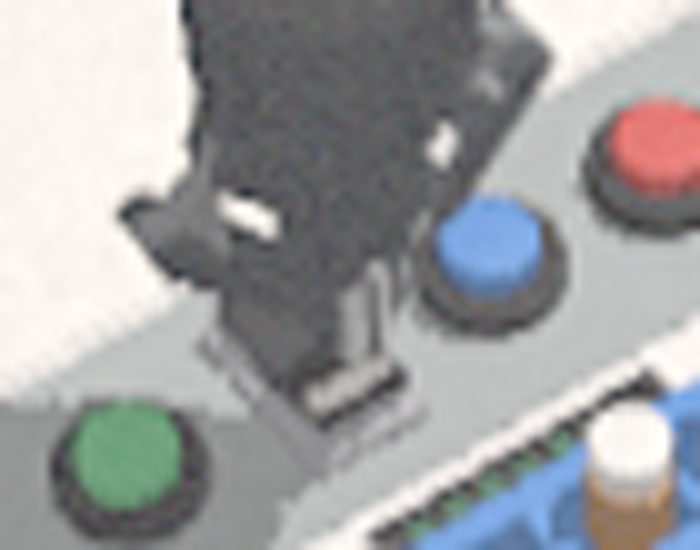

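```bash
python3 -m pendant '[[0,0,0,0.2,0,0,0],[0,0,0,0,0,0,0]]' | egrep 'posi|wrist'; python3 -m pendant '[[0,0,0,0.2,0,0,0],[0,0,0,0,0,0,0]]'| egrep 'posi|wrist';python3 -m pendant '[[0,0,0,0.2,0,0,0],[0,0,0,0,0,0,0]]'| egrep 'posi|wrist'
```

```text
position: [0.5619, -0.094, 0.0699]
wrist_force: [0.0, 0.9, 0.4]
position: [0.5619, -0.094, 0.0678]
wrist_force: [0.5, -0.7, 0.1]
position: [0.5619, -0.0941, 0.0659]
wrist_force: [0.3, 0.4, 0.3]
```

```bash
python3 -m pendant '[[0,0,0,0.2,0,0,0],[0,0,0,0,0,0,0]]' | egrep 'posi|wrist'; python3 -c "
from workcell import r;print(r.sense()['effort'])"; python3 -m pendant '[[0,0,0,0.2,0,0,0],[0,0,0,0,0,0,0]]'| egrep 'posi|wrist';python3 -m pendant '[[0,0,0,0.2,0,0,0],[0,0,0,0,0,0,0]]'| egrep 'posi|wrist'; python3 -c "
from workcell import r,cams
print(r.sense()['effort'],r.sense()['clock'])
import cv2,numpy as np
i=cams.read_camera('scene')['pixels'][:,:,::-1]
a=i[155:210,205:275].astype(float)
a=(255*(np.clip(a/110,0,1))**.45).astype(np.uint8)
cv2.imwrite('pics/c6.png',cv2.resize(a,None,fx=10,fy=10,interpolation=cv2.INTER_CUBIC))
"
```

```text
position: [0.5619, -0.0941, 0.0639]
wrist_force: [0.0, 0.5, 0.4]
[-5.85726390e-03 -8.38809156e+01 -5.76031933e-03 -3.65278280e+01
  2.41564214e-02 -6.96521346e-02 -8.15499021e-03]
position: [0.5619, -0.094, 0.0618]
wrist_force: [-0.4, -0.2, -0.4]
position: [0.562, -0.0941, 0.0599]
wrist_force: [0.4, -0.9, 0.3]
[-5.12340863e-03 -8.41836977e+01  2.20951377e-03 -3.62346125e+01
  2.38572591e-02 -6.95612119e-02 -8.28822318e-03] 8.3
```

View pics/c6.png

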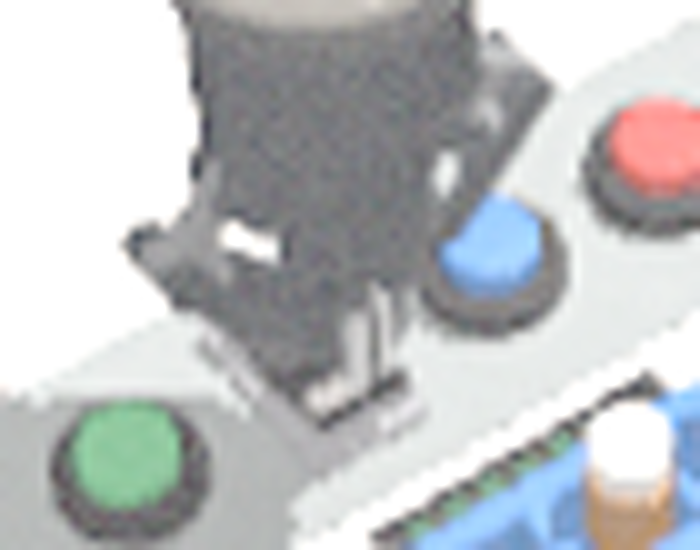

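Crop c6 shows the grey fingertip just starting to cover the stripe at about (365,375), which is pixel (241,192). So the real tips sit well above the reported z and haven't touched yet. I'll keep descending with the force watched.

```bash
python3 -m pendant '[[0,0,0,0.15,0,0,0],[0,0,0,0,0,0,0]]' | egrep 'posi|wrist';  python3 -m pendant '[[0,0,0,0.15,0,0,0],[0,0,0,0,0,0,0]]'| egrep 'posi|wrist';python3 -m pendant '[[0,0,0,0.15,0,0,0],[0,0,0,0,0,0,0]]'| egrep 'posi|wrist'
```

```text
position: [0.562, -0.0941, 0.0584]
wrist_force: [-0.5, -0.4, -0.2]
position: [0.562, -0.094, 0.0569]
wrist_force: [-0.4, 0.0, -0.2]
position: [0.5619, -0.0941, 0.0554]
wrist_force: [0.3, -0.4, 0.5]
```

```bash
python3 -m pendant '[[0,0,0,0.15,0,0,0],[0,0,0,0,0,0,0]]' | egrep 'posi|wrist';  python3 -m pendant '[[0,0,0,0.15,0,0,0],[0,0,0,0,0,0,0]]'| egrep 'posi|wrist';python3 -m pendant '[[0,0,0,0.15,0,0,0],[0,0,0,0,0,0,0]]'| egrep 'posi|wrist'
```

```text
position: [0.562, -0.094, 0.0539]
wrist_force: [-0.7, -0.3, -1.0]
position: [0.562, -0.094, 0.0524]
wrist_force: [-0.8, -0.1, -0.1]
position: [0.562, -0.094, 0.0509]
wrist_force: [0.6, -0.6, -0.1]
```

```bash
python3 - <<'E'
from workcell import cams
import cv2,numpy as np
a=cv2.imread("pics/scene0.png",0); b=cv2.imread("pics/s5.png",0)
i=cv2.cvtColor(cams.read_camera("scene")['pixels'],cv2.COLOR_RGB2GRAY); cv2.imwrite("pics/s7.png",i)
for m in(a,b,i): print(m[186:202,228:250],'\n')
E
```

```text
[[ 25  23  25  24  22  23  22  23  22  23  25  45  72  84  82  83  82  82
   45  40  22  13]
 [ 18  25  27  19  24  24  25  25  24  26  22  23  42  72  83  81  83  82
   66  46  41  29]
 [ 26  23  23  22  26  24  24  25  25  25  25  18  22  40  72  85  83  84
   82  70  69  43]
 [ 39  24  21  26  24  24  26  25  25  23  22  18  21  18  39  70  83  83
   81  82  82  70]
 [ 44  39  18  23  26  23  22  23  26  19  24  22  17  22  61  83  69  84
   82  83  82  83]
 [ 57  42  30  20  25  21  22  23  19  23  17  23  65 106 116 121  47  65
   84  82  83  83]
 [ 53  64  41  24  18  21  20  23  16  24  64 106 115 133 106  92  28  35
   83  82  82  82]
 [ 42  58  66  37  15  18  18  28  58  65 117 135 123 101  47   9  13  42
   84  82  82  82]
 [ 66  42  61  44  37  23  21  56 117 116 134 104  77  41  14  31  67  71
   81  82  83  82]
 [ 83  66  40  47  58  37  22  50 107 108  91  50   9  25  36  41  69  84
   81  70  83  81]
 [ 83  81  66  46  57  46  39  30  41  49  11  21  26  40  51  70  70  74
   63  62  82  83]
 [ 81  83  81  42  43  52  47  41  25  12  26  37  39  49  72  77  64  55
   
[... 2670 characters left out ...]
4  47  66  68  27  39  44  42
   53  82  92  91]
 [ 54  53  48  50  52  45  25  34  69  71  48  41  47  53  43  44  50  55
   78  72  94  92]
 [ 54  53  52  49  51  54  45  33  32  33  15  17  30  44  53  52  65  70
   72  69  93  93]
 [ 53  55  54  51  47  53  52  46  29  13  28  43  46  51  54  72  64  63
   62  82  93  91]
 [ 54  53  54  53  50  49  53  51  48  42  45  53  51  52  56  65  52  76
   86  91  92  92]
 [ 51  53  53  54  51  49  48  53  52  51  50  53  59  49  63  76  77  94
   92  92  89  90]
 [ 54  53  55  54  53  53  46  49  51  52  52  50  59  76  83  92  91  92
   92  90  88  89]
 [ 53  54  55  53  56  53  52  48  51  48  56  60  77  91  90  91  90  90
   90  88  89 111]]
```

```bash
python3 -m pendant '[[0,0,0,0.15,0,0,0],[0,0,0,0,0,0,0]]' | egrep 'posi|wrist';  python3 -m pendant '[[0,0,0,0.15,0,0,0],[0,0,0,0,0,0,0]]'| egrep 'posi|wrist';python3 -m pendant '[[0,0,0,0.15,0,0,0],[0,0,0,0,0,0,0]]'| egrep 'posi|wrist'; python3 -c "
from workcell import cams
import cv2
i=cv2.cvtColor(cams.read_camera('scene')['pixels'],cv2.COLOR_RGB2GRAY)
print(i[189:201,232:250])"
```

```text
position: [0.5621, -0.094, 0.0495]
wrist_force: [0.9, 0.6, 0.4]
position: [0.5623, -0.0941, 0.0481]
wrist_force: [0.3, -0.3, 2.1]
position: [0.5621, -0.0941, 0.0465]
wrist_force: [1.3, 0.1, 1.5]
[[20 20 23 20 20 21 19 22 39 57 24 68 39 36 97 93 92 79]
 [20 20 24 26 25 20 23 31 59 66 27 68 46 34 96 92 92 94]
 [22 17 22 22 22 16 24 38 68 66 30 61 55 38 95 92 91 91]
 [16 19 18 19 25 23 22 34 67 65 31 58 54 30 79 94 91 93]
 [18 17 13 16 16 21 20 29 65 66 32 58 55 15 50 75 93 92]
 [43 24 14 20 45 40 15 27 66 66 38 52 51 40 48 66 93 90]
 [52 44 24 22 67 74 42 48 65 70 42 46 50 54 77 74 93 92]
 [53 53 44 28 51 70 37 41 49 56 47 49 64 69 72 69 91 91]
 [47 54 51 44 24 32 14 28 42 44 52 54 60 63 61 82 92 91]
 [52 48 53 52 44 34 43 46 53 52 50 47 48 76 84 91 90 91]
 [53 50 48 53 52 48 52 54 61 49 59 76 78 94 93 91 90 90]
 [54 54 50 51 51 51 51 50 56 51 84 93 91 93 91 90 89 88]]
```

Contact came at a reported z of about 0.049, with 2 N and the stripe moving down. I'll press to the stop.

```bash
python3 -m pendant '[[0,0,0,0.15,0,0,0],[0,0,0,0,0,0,0]]' | egrep 'posi|wrist';  python3 -m pendant '[[0,0,0,0.15,0,0,0],[0,0,0,0,0,0,0]]'| egrep 'posi|wrist';python3 -m pendant '[[0,0,0,0.15,0,0,0],[0,0,0,0,0,0,0]]'| egrep 'posi|wrist'
```

```text
position: [0.5619, -0.094, 0.0449]
wrist_force: [1.0, 0.5, 0.7]
position: [0.5619, -0.094, 0.0433]
wrist_force: [0.7, -0.0, 1.6]
position: [0.5619, -0.094, 0.0422]
wrist_force: [-1.6, 0.2, 7.6]
```

```bash
python3 -m pendant '[[0,0,0,0.15,0,0,0],[0,0,0,0,0,0,0]]' | egrep 'posi|wrist';  python3 -m pendant '[[0,0,0,0.1,0,0,0],[0,0,0,0,0,0,0]]'| egrep 'posi|wrist|clock'
```

```text
position: [0.5621, -0.0941, 0.042]
wrist_force: [-9.4, 2.1, 31.6]
clock: 11.95
position: [0.5621, -0.0941, 0.0417]
wrist_force: [-15.4, 1.8, 45.3]
```

```bash
python3 -m pendant '[[0,0,0,-2,0,0,0],[0,0,0,-2,0,0,0],[0,-1,-3.1,0,0,0,0],[0,-1,-3.1,0,0,0,0],[0,0,0,0,0,0,0]]' >/dev/null; python3 -m pendant '[[0,0,0,0,0,0,0],[0,0,0,0,0,0,0]]' >/dev/null;  python3 h.py; python3 -c "
from workcell import cams
import cv2,numpy as np
i=cams.read_camera('scene')['pixels'][:,:,::-1]
a=i[150:210,200:280].astype(float)
a=(255*(np.clip(a/130,0,1))**.5).astype(np.uint8)
cv2.imwrite('pics/c8.png',cv2.resize(a,None,fx=10,fy=10,interpolation=cv2.INTER_CUBIC))"
```

```text
12.825 [ 0.5492 -0.0312  0.0794] [[0.993, -0.115, -0.0], [-0.115, -0.993, -0.0], [-0.0, 0.0, -1.0]] -0.0001712420354358096 [ 0.0746 -0.0773  0.911 ]
rock tool cm [1.9999 6.0924 0.0011]
blue tool cm [-0.0433 -0.063  -0.    ]
green tool cm [-0.037  12.3087  0.0036]
```

View pics/c8.png

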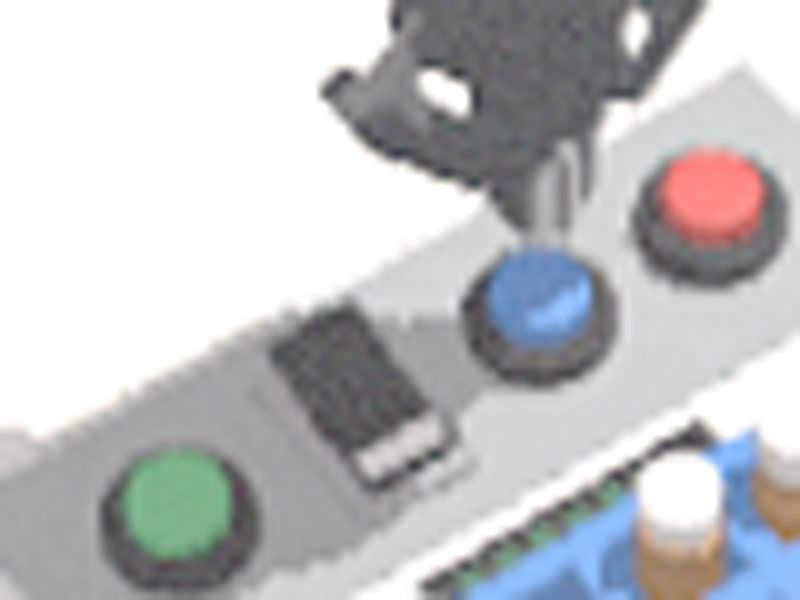

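The rocker is on: the stripe is now at (239.5,194.5), as predicted. The fingertips hang straight over blue (254,179.5). Pressing blue now.

```bash
python3 -m pendant '[[0,0,0,1.5,0,0,0],[0,0,0,1.5,0,0,0],[0,0,0,0.2,0,0,0],[0,0,0,0,0,0,0]]' | egrep 'posi|wrist';  python3 -m pendant '[[0,0,0,0.2,0,0,0],[0,0,0,0,0,0,0]]'| egrep 'posi|wrist';python3 -m pendant '[[0,0,0,0.2,0,0,0],[0,0,0,0,0,0,0]]'| egrep 'posi|wrist';python3 -m pendant '[[0,0,0,0.2,0,0,0],[0,0,0,0,0,0,0]]'| egrep 'posi|wrist|clock'
```

```text
position: [0.549, -0.0302, 0.0471]
wrist_force: [0.3, 0.7, 0.3]
position: [0.5494, -0.0302, 0.0457]
wrist_force: [-0.7, -0.9, -0.1]
position: [0.5494, -0.0301, 0.0436]
wrist_force: [0.5, 0.6, 0.7]
clock: 14.12
position: [0.5494, -0.0302, 0.042]
wrist_force: [-3.1, -0.3, 12.6]
```

```bash
python3 -m pendant '[[0,0,0,0.15,0,0,0],[0,0,0,0,0,0,0]]' | egrep 'posi|wrist';  python3 -m pendant '[[0,0,0,0.05,0,0,0],[0,0,0,0,0,0,0]]'| egrep 'posi|wrist'; python3 -m pendant '[[0,0,0,-2,0,0,0],[0,0,0,-2,0,0,0],[0,0,4.1,0,0,0,0],[0,0,4.1,0,0,0,0],[0,0,4.1,0,0,0,0]]' >/dev/null; python3 -m pendant '[[0,0,0,0,0,0,0],[0,0,0,0,0,0,0],[0,0,0,0,0,0,0]]' >/dev/null;  python3 h.py; python3 -c "
from workcell import cams
import cv2,numpy as np
i=cams.read_camera('scene')['pixels'][:,:,::-1]
a=i[150:210,200:280].astype(float)
a=(255*(np.clip(a/130,0,1))**.5).astype(np.uint8)
cv2.imwrite('pics/c9.png',cv2.resize(a,None,fx=10,fy=10,interpolation=cv2.INTER_CUBIC))"
```

```text
position: [0.5496, -0.0302, 0.0416]
wrist_force: [-10.8, -0.3, 33.0]
position: [0.5497, -0.0302, 0.0415]
wrist_force: [-13.6, 0.4, 40.3]
15.625 [ 0.5354 -0.1512  0.0794] [[0.994, -0.112, -0.0], [-0.112, -0.994, 0.0], [-0.0, -0.0, -1.0]] 7.730213545908488e-05 [0.1977 0.9091 0.1786]
rock tool cm [ 2.0017 -5.9786  0.0023]
blue tool cm [ -0.0239 -12.1399   0.0052]
green tool cm [-0.0531  0.2318 -0.0001]
```

View pics/c9.png

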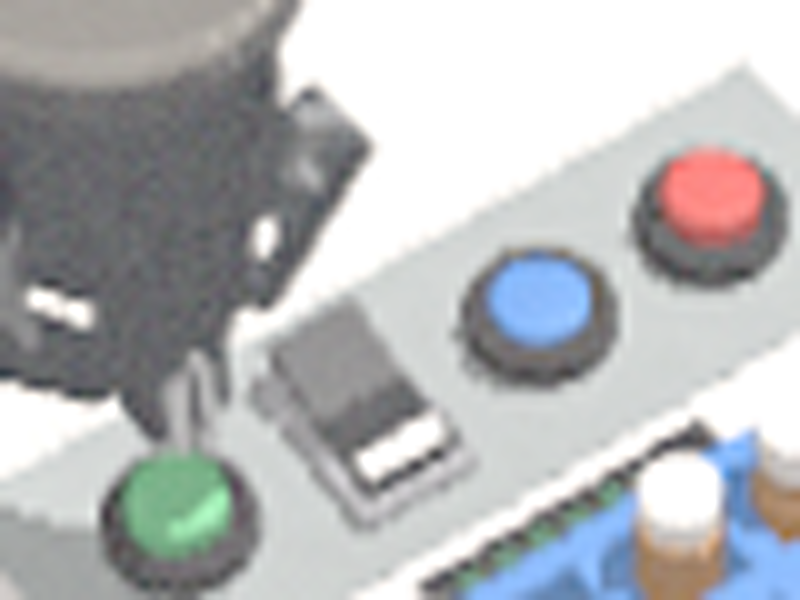

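```bash
python3 - <<'E'
import cv2,numpy as np
def cent(m,x0,y0):
    m=m.astype(int); b,g,r=m[...,0],m[...,1],m[...,2]
    w=((b-r)>40); ys,xs=np.nonzero(w); k=(xs+x0>245)&(xs+x0<263)&(ys+y0<188)&(ys+y0>165); ys,xs=ys[k]+y0,xs[k]+x0
    if len(ys): print(len(ys),xs.min(),xs.max(),ys.min(),ys.max(),xs.mean().round(2),ys.mean().round(2))
for f,s,x,y in(("scene0",1,0,0),("c3",6,180,130),("s5",1,0,0),("c6",10,205,155),("c8",10,200,150),("c9",10,200,150)):
    m=cv2.imread(f"pics/{f}.png"); m=cv2.resize(m,None,fx=1/s,fy=1/s,interpolation=cv2.INTER_AREA) if s>1 else m
    print(f,end=' ');cent(m,x,y)
    if f in("scene0","c8","c9","s5","c6"): print(m[172-y:188-y,254-x])
E
```

```text
scene0 73 249 258 175 183 253.55 178.79
[[ 82  83  81]
 [ 81  84  82]
 [ 87  69  62]
 [106  56  30]
 [116  63  34]
 [115  64  35]
 [116  65  37]
 [117  65  37]
 [119  68  39]
 [122  70  41]
 [ 96  55  31]
 [ 63  37  21]
 [ 46  28  21]
 [ 26  26  28]
 [ 25  20  24]
 [ 17  16  18]]
c3 75 249 258 175 183 253.56 178.87
s5 72 249 258 175 183 253.69 178.92
[[ 96  97  94]
 [ 93  96  94]
 [ 97  76  69]
 [117  63  34]
 [128  70  39]
 [128  71  41]
 [128  70  40]
 [129  72  40]
 [132  74  43]
 [135  78  45]
 [106  60  34]
 [ 68  38  22]
 [ 51  33  24]
 [ 25  27  28]
 [ 26  25  24]
 [ 22  19  21]]
c6 78 249 258 174 184 253.9 179.59
[[145 143 140]
 [181 181 179]
 [229 197 178]
 [253 204 160]
 [255 209 160]
 [255 209 159]
 [255 209 164]
 [255 209 162]
 [255 214 168]
 [255 216 171]
 [247 194 153]
 [209 162 127]
 [176 145 127]
 [135 135 136]
 [128 126 128]
 [116 112 113]]
c8 83 249 258 175 184 253.54 179.29
[[176 176 178]
 [178 180 181]
 [180 168 163]
 [185 145 124]
 [189 138 104]
 [189 141 109]
 [190 143 113]
 [187 141 108]
 [199 151 116]
 [239 180 138]
 [229 173 131]
 [187 139 106]
 [157 124 109]
 [118 117 117]
 [114 114 114]
 [ 93  88  93]]
c9 80 249 258 175 184 253.61 179.61
[[213 214 211]
 [212 215 213]
 [180 181 180]
 [165 135 120]
 [227 167 125]
 [252 185 136]
 [252 187 140]
 [251 187 141]
 [253 188 142]
 [254 191 144]
 [254 193 147]
 [237 179 136]
 [179 143 120]
 [112 115 118]
 [108 106 110]
 [ 96  96  96]]
```

Pixel profiles confirm it: blue was still up in c8 and is down now. The fingers are over green, so I'll press it.

```bash
python3 -m pendant '[[0,0,0.1,1.5,0,0,0],[0,0,0,1.5,0,0,0],[0,0,0,0.2,0,0,0],[0,0,0,0,0,0,0]]' | egrep 'posi|wrist';  python3 -m pendant '[[0,0,0,0.25,0,0,0],[0,0,0,0,0,0,0]]'| egrep 'posi|wrist';python3 -m pendant '[[0,0,0,0.25,0,0,0],[0,0,0,0,0,0,0]]'| egrep 'posi|wrist';python3 -m pendant '[[0,0,0,0.2,0,0,0],[0,0,0,0,0,0,0]]'| egrep 'posi|wrist|clock'
```

```text
position: [0.5348, -0.1532, 0.0472]
wrist_force: [-0.8, 0.1, 2.6]
position: [0.5353, -0.1534, 0.0452]
wrist_force: [-0.9, 1.2, 2.1]
position: [0.5353, -0.1534, 0.0426]
wrist_force: [-0.5, 0.7, 4.2]
clock: 16.92
position: [0.5355, -0.1535, 0.0419]
wrist_force: [-8.8, 2.6, 27.7]
```

Green is hard against its stop at 27.7 N. Next I'll hold briefly, lift well clear and check.

```bash
python3 -m pendant '[[0,0,0,0.05,0,0,0],[0,0,0,0,0,0,0]]'| egrep 'posi|wrist'; python3 -m pendant '[[0,0,0,-2,0,0,0],[0,0,0,-3,0,0,0],[0,0,0,-4,0,0,0],[0,0,0,-4,0,0,0],[0,0,0,0,0,0,0]]' >/dev/null; python3 -m pendant '[[0,0,0,0,0,0,0],[0,0,0,0,0,0,0],[0,0,0,0,0,0,0]]' | egrep 'posi|wrist|clock'; python3 - <<'E'
from workcell import cams
import cv2
m=cams.read_camera('scene')['pixels']; o=cv2.imread("pics/scene0.png")[:,:,::-1]
for n,c,a in(("green",217,196),("blue",254,172),("red",271,164),("rock",240,188)):
    print(n); print(o[a:a+13,c].max(1).tolist()); print(m[a:a+13,c].max(1).tolist())
d=cv2.absdiff(m[:,:,:],o.copy()).max(2)
print('vials',d[185:240,235:310].mean(),'bottle',d[158:195,308:334].mean(),'carton',d[240:290,175:216].mean())
E
```

```text
position: [0.5356, -0.1535, 0.0418]
wrist_force: [-10.7, 2.7, 34.9]
clock: 18.18
position: [0.5347, -0.1533, 0.1692]
wrist_force: [0.3, 0.2, 0.5]
green
[102, 100, 99, 100, 101, 102, 102, 83, 55, 38, 24, 22, 19]
[110, 109, 107, 110, 110, 111, 113, 90, 59, 44, 25, 28, 18]
blue
[83, 84, 87, 106, 116, 115, 116, 117, 119, 122, 96, 63, 46]
[91, 93, 67, 50, 108, 127, 126, 126, 127, 129, 133, 115, 67]
red
[89, 109, 118, 118, 118, 118, 119, 123, 97, 66, 47, 24, 21]
[96, 119, 128, 128, 128, 129, 131, 134, 106, 69, 53, 27, 28]
rock
[23, 23, 19, 68, 120, 127, 80, 11, 28, 40, 72, 74, 52]
[26, 27, 26, 23, 79, 139, 162, 127, 57, 25, 76, 80, 58]
vials 9.66739393939394 bottle 9.542619542619542 carton 13.44
```

Green is back up, blue is down, red is untouched and the rocker is on. The vial, bottle and carton areas differ only by an overall brightness change. Handing in.

```bash
python3 -c "
from workcell import r;print(r.hand_in())"
```

```text
the job is handed in; nothing more can be done
None
```

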